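Print a price label for the goods on the scale

TASK

One of three goods (a taro piece, a ginger root or a pack of noodles) lies on the pan of the label scale. Switch the scale on by pressing the raised end of its red rocker until it snaps over, then press the product key for what lies on the pan (brown for taro, yellow for ginger, white for noodles) and let it come up again, then press the green print key and let go. Press no other product key, keep off the weighing pan, and leave all the goods and other things where they are; nothing is to be picked up.

Things in the scene. Friction and masses are not known exactly. Their poses are not given: they have to be found in the camera images.
- label_scale: grey label-printing counter scale, 250 x 300 mm, fixed. Origin on the table under it; x from the keypad (near the robot) to the pan, y to its left. Level keypad deck 60 mm up; on it in a row at x = -0.096: brown, yellow, white keys (y = 0.112, 0.064, 0.016), green print key (-0.040), red rocker (-0.104). A display wedge, top 78 mm up, begins 37 mm behind the row, the pan 68 mm behind
- pan_centre (a point): centre of the top of the steel weighing pan (152 x 280 mm, top 80 mm above the table, fixed). The goods on the pan lie within 50 mm of it, the other goods more than 200 mm away
- rocker_on_end (a point): where to press the red power rocker: top of its near end, 13 mm from the pivot; moves with the rocker. Rocker 36 mm long (along the scale's x), 22 wide, top a shallow V, in a black bezel whose top is 63 mm above the table. Off, this point stands 71.5 mm above the table; on, 4.5 mm lower. It needs about 4 N here and snaps over by itself past half way
- power_rocker (a joint): angle of the rocker: 0 = off (near end up), 0.35 = on (near end down); rests only at either end; over 0.25 counts as on
- key_taro_top (a point): centre of the top of the brown product key (for taro), 26 x 26 mm, 69 mm above the table, 9 mm proud of the deck; neighbouring keys are 48 mm apart centre to centre
- key_ginger_top (a point): centre of the top of the yellow product key (for ginger); same size and height
- key_noodle_top (a point): centre of the top of the white product key (for noodles); same size and height; 56 mm left of the print key
- key_print_top (a point): centre of the top of the green print key, 26 x 32 mm, same height; 64 mm left of the rocker
- key_taro (a joint): how far the brown key is pressed: 0 = up, 0.004 m = fully down (stop); spring key, 2 N to start and 4 N at the stop; over 0.003 counts as pressed, it comes up by itself when let go
- key_ginger (a joint): how far the yellow key is pressed: 0 = up, 0.004 m = fully down (stop); spring key, 2 N to start and 4 N at the stop; over 0.003 counts as pressed, it comes up by itself when let go
- key_noodle (a joint): how far the white key is pressed: 0 = up, 0.004 m = fully down (stop); spring key, 2 N to start and 4 N at the stop; over 0.003 counts as pressed, it comes up by itself when let go
- key_print (a joint): how far the green key is pressed: 0 = up, 0.004 m = fully down (stop); spring key, 2 N to start and 4 N at the stop; over 0.003 counts as pressed, it comes up by itself when let go
- taro: cut piece of taro: pale flesh with brown speckles, brown skin on one side, about 80 x 59 x 61 mm, loose; origin under its centre
- ginger: knobbly pale ginger root, about 62 x 49 x 35 mm, loose; origin under its centre
- noodles: white plastic pack of noodles with red print, about 121 x 150 x 35 mm, loose; origin under its centre
- scale_pan: the steel weighing pan; must not be touched. Origin on the table below its centre
- display_step: slatted wooden step, 125 x 310 mm, 80 mm high, fixed, to the right of the scale; the goods that are not on the pan lie on it
- tea_mug: white mug, bystander
- tape_roll: roll of brown tape, bystander
- calculator: desk calculator, bystander (not the keypad of this job)
- price_card: yellow price card in a black block, bystander
- marker: red and white marker pen, bystander
- pepper_jar: pepper jar with dark cap, bystander

How it is judged:
By the outcome, as a careful person would: the job done as asked, in the order asked, and still so for the second after the job is handed in, with the robot touching nothing.
It also fails if it takes over 42 s, if anything falls off the work surface, if the arm or the gripper's body presses on something with over 40 N, if the wrist force passes 120 N, or if a joint passes its speed limit or range.

ROBOT

A 7-joint arm with a two-finger parallel gripper is mounted at the origin on a cart in front of the work surface, level with it; the furniture and walls round the work are solid. World frame = base frame: x ahead of the robot, y to its left, z up, the work surface at z = 0. Lengths are in m, angles in rad, forces in N, time in s.
With the tool pointing down it reaches from about 0.4 to 0.85 m from the base axis. Payload 4.5 kg.
Tool frame: the origin (TCP) lies at the very end of the fingers, on their centre line; the grasp point (between the pads) lies 19 mm behind it (r.grip_point_offset is the distance from the TCP to the grasp point, in m); z points along the fingers, y is the line along which they close (so a half turn about z gives the same grasp; the last joint's range is limited). The gripper opens to 88 mm and grips with 3 to 60 N. Pads are 18 mm wide; open, the fingers measure 123 mm over their backs; the gripper's body (75 mm by 187 mm) begins 45 mm behind the grasp point.
Start: joints at [-1.122, 0.689, -0.195, 1.565, 0.157, 0.902, -0.215], TCP at [0.252, 0.572, 0.239] pointing down, gripper open.
Joint ranges: [-3.01, 3.01], [-0.46, 2.08], [-1.47, 1.51], [0.13, 2.56], [-1, 4.14], [0.04, 2.09], [-2.66, 2.66]. Speed limits (rad/s): [2.57, 2.57, 3.14, 3.14, 3.14, 3.14, 3.14].

INTERFACE

Orientations are given as a unit quaternion [x, y, z, w].
In Python, from plant import r gives the robot as it stands.
- The arm moves only by the tool carry_out, never from a script. Its argument "rows" is a list of rows, each a list of 3 entries, a list of its own where there are three numbers: the shift along the tool's x, y, z in cm, then the turn, a rotation vector about the tool's x, y, z in degrees, then the closure, from 0 (fully open) to 1 (shut). A call has 1 to 12 rows; each row is the pose to reach, as a shift and turn from the pose commanded when the call began, along the tool's axes at that moment; what a row does not reach only later rows make up. A row lasts 1/10 s, in which the tool goes at most 50 mm and 8.59 degrees, less where a joint would pass 70% of its speed; a pose out of reach is approached as far as the arm can. A call with a gripper value outside its range is refused whole. The fingers move at their own pace and stop on an object; "newtons" is the grip in N (left out, the last holds). Time passes only in rows, so rows that repeat a pose let the fingers close. It gives the time, the measured TCP pose, the force, the opening and the grip force at its end, in the units of the state.
- r.get_state(): the state, without advancing time (a new reading comes with each control period).
- r.snapshot(name): name is "side" or "top"; returns a dict with "image" (400x640x3 uint8, red, green, blue), "fx", "fy", "cx", "cy" (pixels), "pose" (4x4, takes a point from camera to world coordinates). Camera axes: x right, y up, looking along -z (the intrinsics and any distortion apply to the point x, -y, -z); pixel columns grow to the right and rows downward; lengths in m; the calibration is good to about 2 mm. A picture is of the moment at which its call begins. There is no depth.
- r.finish_job(): hands the job in; it is judged then, once.
The state is a dict: "clock": time; "q": joint angles; "qd": joint speeds; "joint_torque": joint torques, N m; "tool_pos": TCP position; "eef_rot": TCP orientation; "contact_force": force on the tool from outside, world axes, zero at the start; "moment": the same for the moment, N m; "opening": opening from 0.0 (shut) to 1.0 (fully open); "finger_force": force on a finger pad.
Only numpy, scipy, OpenCV 4.12 (cv2) and the standard library are available. Lean on these libraries where they do the work, as an engineer would, in place of code of your own. Each camera call takes 0.05 s, during which the arm holds its last target. There are 200 camera calls.

## Working session

There is one attempt and no reset: what is moved stays moved. The work goes in short steps, Python scripts to look and compute and a tool call to move; the robot and the scene stay as the last step left them, time stands still between calls to the robot, and variables do not carry over. Pictures are saved under pics/ and viewed, at most 10 in all, crops included, and the job is handed in when it is done.

Besides the shell and the picture viewer there is one more tool, called after ">>>" as name(argument=value, ...), one argument or row to a line, values as JSON. carry_out: Moves the arm, as the interface text tells. Its arguments: {"type":"object","properties":{"rows":{"type":"array"},"newtons":{"type":"number"}},"required":["rows"]}

```bash
mkdir -p pics; python3 - <<'E'
from plant import r
import cv2,numpy as np
for n in("top","side"):
    s=r.snapshot(n); cv2.imwrite(f"pics/{n}0.png",s["image"][:,:,::-1]); np.savez(f"{n}0.npz",**s)
    print(n,[k for k in s],s["fx"],s["fy"],s["cx"],s["cy"],np.round(s["pose"],3).tolist())
st=r.get_state();print(st["clock"],st["tool_pos"],st["eef_rot"],st["opening"])
E
```

```text
top ['image', 'fx', 'fy', 'cx', 'cy', 'pose'] 413.9824133045635 413.9824133045635 312.8826674130958 196.46999057884895 [[-0.026, 0.985, -0.17, 0.368], [-1.0, -0.028, -0.01, -0.025], [-0.015, 0.169, 0.985, 1.295], [0.0, 0.0, 0.0, 1.0]]
side ['image', 'fx', 'fy', 'cx', 'cy', 'pose'] 520.3336933894577 520.3336933894577 324.80915295378696 196.37006872895344 [[0.843, 0.169, -0.51, -0.159], [-0.537, 0.312, -0.784, -1.199], [0.026, 0.935, 0.354, 0.617], [0.0, 0.0, 0.0, 1.0]]
0.1 [0.25168366 0.57147929 0.23801583] [ 2.05874054e-01  9.78578166e-01 -7.95871691e-04 -1.16689514e-04] 0.9975978160581644
```

View pics/top0.png

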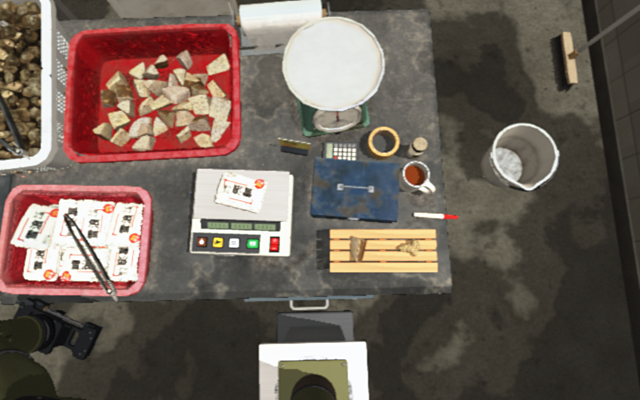

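View pics/side0.png

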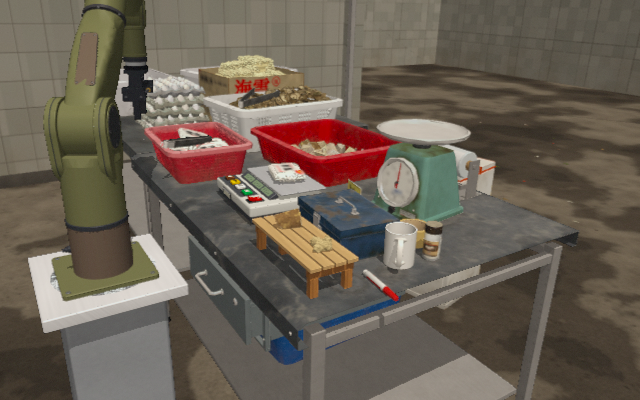

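The pan holds the noodle pack (white with red print, top view around (241,191)), and taro and ginger lie on the step, so the white key is the one. In the top view the key row runs from brown (202,242) through yellow (218,242), white (234,243) and green (252,244) to red (274,244).

```bash
cat > h.py <<'E'
import numpy as np,cv2
def ray(s,u,v,z):
    P=s["pose"]; d=P[:3,:3]@np.array([(u-s["cx"])/s["fx"],-(v-s["cy"])/s["fy"],-1]); o=P[:3,3]
    return o+d*(z-o[2])/d[2]
def blob(s,box,lo,hi):
    x0,y0,x1,y1=box; h=cv2.cvtColor(np.ascontiguousarray(s["image"][y0:y1,x0:x1]),cv2.COLOR_RGB2HSV)
    m=cv2.inRange(h,lo,hi); n,_,st,c=cv2.connectedComponentsWithStats(m)
    if n<2: return None
    i=1+st[1:,4].argmax(); return c[i]+[x0,y0],st[i]
E
python3 - <<'E'
from h import *
D={n:dict(np.load(f"{n}0.npz")) for n in("top","side")}
B={"top":(188,228,295,258),"side":(215,170,275,215)}
C={"yellow":((20,130,90),(35,255,255),.069),"green":((45,100,50),(90,255,255),.069),"red":((0,150,90),(8,255,255),.068)}
pts={}
for n in D:
    for c,(lo,hi,z) in C.items():
        b=blob(D[n],B[n],lo,hi)
        if b: print(n,c,np.round(b[0],1),b[1][2:],np.round(ray(D[n],*b[0],z),4))
    x0,y0,x1,y1=(180,160,300,265) if n=="top" else (205,155,335,225)
    cv2.imwrite(f"pics/{n}c.png",cv2.resize(D[n]["image"][y0:y1,x0:x1,::-1],None,fx=6,fy=5 if n=="top" else 6,interpolation=cv2.INTER_CUBIC))
E
```

```text
top yellow [217.6 242. ] [10 11 94] [0.4509 0.2733 0.069 ]
top green [252.7 243.6] [12 10 86] [0.4434 0.1693 0.069 ]
top red [274.1 244.2] [ 9 13 91] [0.4399 0.1059 0.068 ]
side yellow [234.6 181.4] [11  6 48] [0.4501 0.2654 0.069 ]
side green [246.5 192.1] [12  6 46] [0.4423 0.1579 0.069 ]
side red [224.5 172.9] [24  7 99] [0.4557 0.3627 0.068 ]
```

View pics/topc.png

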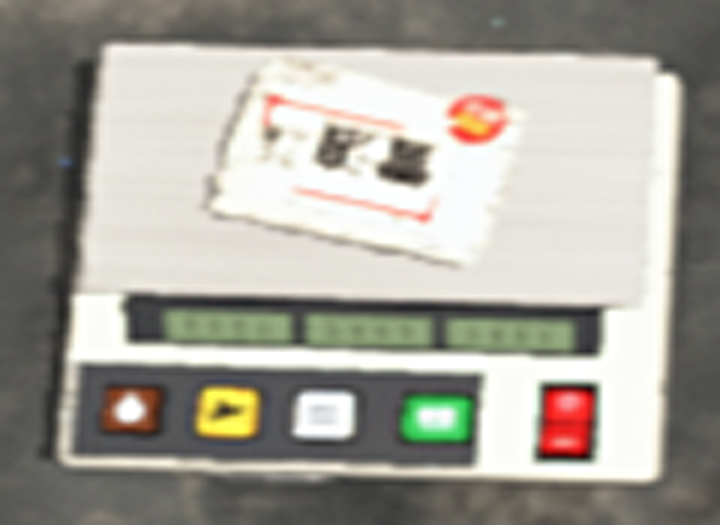

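>>> carry_out(
  rows=[
    [[-2,-2,0],[0,0,-4],1],
    [[-5,-5,1],[0,0,-8],1],
    [[-8.5,-8.5,2],[0,0,-14],1],
    [[-12,-12,3],[0,0,-20],1],
    [[-15.5,-15.5,4],[0,0,-20],1],
    [[-19,-19,5],[0,0,-20],1],
    [[-22.5,-23,6],[0,0,-20],1],
    [[-26,-26.5,7],[0,0,-20],1],
    [[-29.5,-30,8],[0,0,-20],1],
    [[-32.5,-33,9],[0,0,-20],1],
    [[-34.8,-35.4,9.8],[0,0,-20],1],
    [[-34.8,-35.4,9.8],[0,0,-20],1],
  ],
  newtons=10,
)

```text
clock: 1.3
tool_pos: [0.4282, 0.1017, 0.1395]
eef_rot: [0.038, 0.999, -0.002, -0.001]
contact_force: [0.0, 0.6, 0.2]
opening: 0.006
finger_force: 0.0
```

```bash
python3 - <<'E'
from plant import r
from h import *
from scipy.spatial.transform import Rotation as R
st=r.get_state();print(st["clock"],st["tool_pos"],R.from_quat(st["eef_rot"]).as_matrix().round(3).tolist(),st["opening"],st["contact_force"])
ims=[]
for n,b in(("top",(180,150,330,270)),("side",(195,130,345,220))):
    s=r.snapshot(n); x0,y0,x1,y1=b
    ims.append(cv2.resize(s["image"][y0:y1,x0:x1,::-1],None,fx=4 if n=="top" else 4,fy=2.8 if n=="top" else 2.8))
    P=s["pose"];c=P[:3,:3].T@(st["tool_pos"]-P[:3,3]);print(n,"tcp px",s["cx"]+s["fx"]*c[0]/-c[2],s["cy"]-s["fy"]*c[1]/-c[2])
cv2.imwrite("pics/a.png",cv2.vconcat(ims))
E
```

```text
1.3 [0.42815724 0.10173835 0.13952955] [[-0.997, 0.075, -0.002], [0.075, 0.997, -0.005], [0.002, -0.005, -1.0]] 0.005794200312062921 [0.00626137 0.64350865 0.17566115]
top tcp px 272.89288917910886 246.99609744381058
side tcp px 249.51583017766785 175.8199191888645
```

View pics/a.png

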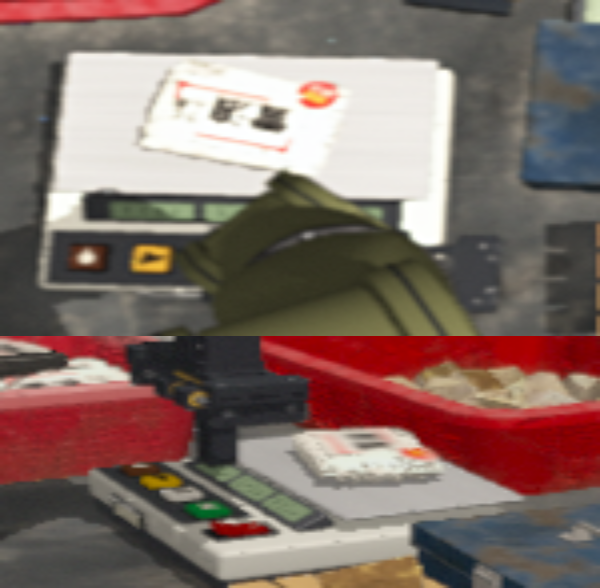

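The side view shows the closed fingertips at about (249,176), which matches the projected TCP. The red rocker shows at about (255,198), with the green key to its left. I'll check the side rays again before pressing.

```bash
python3 - <<'E'
from plant import r
from h import *
s=dict(np.load("side0.npz"))
for c,b,lo,hi in(("red",(240,188,275,215),(0,150,60),(8,255,255)),("green",(236,184,256,200),(55,130,50),(85,255,255)),("yellow",(225,174,246,190),(20,130,90),(35,255,255))):
    p,q=blob(s,b,lo,hi);print(c,p,q,ray(s,*p,.066),"top row",ray(s,p[0],q[1]+1,.069))
print(r.get_state()["tool_pos"],r.get_state()["qd"])
E
```

```text
red [254.14545455 198.67272727] [ 8  8 14  6 55] [0.44221949 0.10449923 0.066     ] top row [11.76698997 24.1343334   0.069     ]
green [246.68292683 192.09756098] [ 5  5 12  6 41] [0.4461752  0.16533758 0.066     ] top row [15.13021449 32.41590164  0.069     ]
yellow [234.58333333 181.375     ] [ 5  5 11  6 48] [0.45340628 0.2734447  0.066     ] top row [13.91427062 31.58113022  0.069     ]
[0.4277358  0.10751875 0.14049155] [-0.04460425 -0.01176568 -0.03090676 -0.00681539 -0.00413356 -0.00218432
 -0.00087452]
```

>>> carry_out(
  rows=[
    [[0,0,2.5],[0,0,0],1],
    [[0,0,5],[0,0,0],1],
    [[0,0,6],[0,0,0],1],
    [[0,0,6.6],[0,0,0],1],
    [[0,0,6.9],[0,0,0],1],
    [[0,0,7.1],[0,0,0],1],
    [[0,0,7.3],[0,0,0],1],
    [[0,0,7.4],[0,0,0],1],
    [[0,0,7.4],[0,0,0],1],
    [[0,0,7.4],[0,0,0],1],
  ],
)

```text
clock: 2.4
tool_pos: [0.4282, 0.1081, 0.0675]
eef_rot: [0.033, 0.999, 0.0, 0.001]
contact_force: [0.2, 1.0, 7.2]
opening: 0.01
finger_force: 3.1
```

>>> carry_out(
  rows=[
    [[0,0,0.1],[0,0,0],1],
    [[0,0,0.2],[0,0,0],1],
    [[0,0,0.3],[0,0,0],1],
    [[0,0,0.3],[0,0,0],1],
  ],
)

```text
clock: 2.8
tool_pos: [0.4282, 0.1081, 0.067]
eef_rot: [0.033, 0.999, 0.001, 0.002]
contact_force: [-5.4, 0.7, 40.1]
opening: 0.006
finger_force: 20.5
```

>>> carry_out(
  rows=[
    [[0,0,-1],[0,0,0],1],
    [[0,0,-3],[0,0,0],1],
    [[0,0,-5],[0,0,0],1],
    [[-0.4,4,-5],[0,0,0],1],
    [[-0.8,8,-5],[0,0,0],1],
    [[-1.2,11,-5],[0,0,0],1],
    [[-1.2,11.9,-5],[0,0,0],1],
    [[-1.2,11.9,-5],[0,0,0],1],
    [[-1.2,11.9,-5],[0,0,0],1],
    [[-1.2,11.9,-5],[0,0,0],1],
  ],
)

```text
clock: 3.8
tool_pos: [0.4472, 0.2232, 0.1136]
eef_rot: [0.034, 0.999, -0.001, -0.0]
contact_force: [0.4, -0.2, 0.7]
opening: 0.006
finger_force: 0.0
```

```bash
python3 - <<'E'
from plant import r
from h import *
ims=[]
for n,b in(("top",(180,210,310,270)),("side",(205,150,305,220))):
    s=r.snapshot(n); x0,y0,x1,y1=b
    if n=="side": ims.append(np.load("side0.npz")["image"][y0:y1,x0:x1,::-1])
    ims.append(s["image"][y0:y1,x0:x1,::-1])
ims=[cv2.resize(i,(400,280)) for i in ims]
cv2.imwrite("pics/b.png",np.vstack([np.hstack(ims[1:]),np.hstack([ims[0],ims[0]*0])]))
st=r.get_state();print(st["tool_pos"],st["contact_force"])
E
```

```text
[0.44736582 0.22394307 0.11364673] [-0.2476653   0.32847217  0.99735137]
```

View pics/b.png

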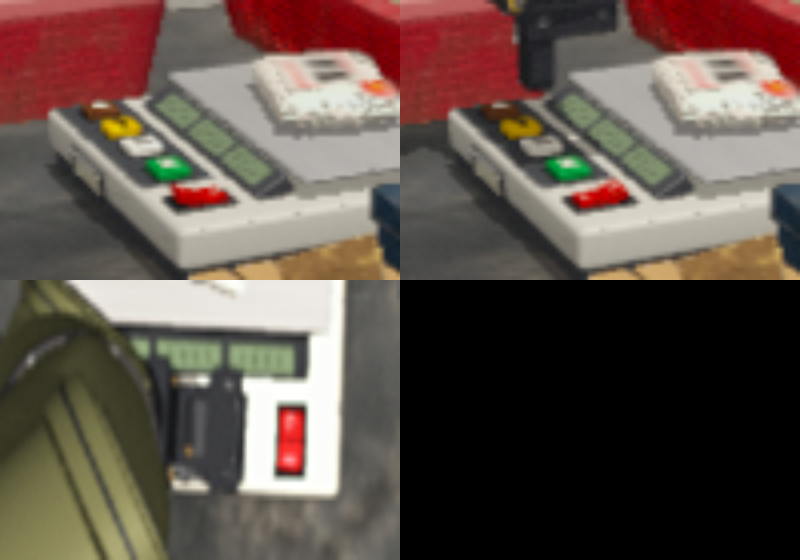

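The side view shows the rocker tipped the other way, near end down, so the scale is on. The tool is over the white key.

>>> carry_out(
  rows=[
    [[0,0,2],[0,0,0],1],
    [[0,0,3.6],[0,0,0],1],
    [[0,0,4.2],[0,0,0],1],
    [[0,0,4.5],[0,0,0],1],
    [[0,0,4.7],[0,0,0],1],
    [[0,0,4.9],[0,0,0],1],
    [[0,0,4.9],[0,0,0],1],
    [[0,0,4.9],[0,0,0],1],
  ],
)

```text
clock: 4.7
tool_pos: [0.447, 0.2247, 0.0654]
eef_rot: [0.033, 0.999, -0.001, -0.0]
contact_force: [-2.6, -2.5, 6.6]
opening: 0.005
finger_force: 3.3
```

>>> carry_out(
  rows=[
    [[0,0,0.1],[0,0,0],1],
    [[0,0,0.15],[0,0,0],1],
    [[0,0,0.15],[0,0,0],1],
  ],
)

```text
clock: 5.0
tool_pos: [0.447, 0.2248, 0.0653]
eef_rot: [0.033, 0.999, -0.001, 0.0]
contact_force: [-4.3, -3.7, 20.6]
opening: 0.007
finger_force: 10.5
```

White key is at its stop. Next I raise the tool, shift 56 mm and press print.

>>> carry_out(
  rows=[
    [[0,0,-1],[0,0,0],1],
    [[0,0,-3],[0,0,0],1],
    [[0,0,-4],[0,0,0],1],
    [[0,0,-4],[0,0,0],1],
    [[0,-2.5,-4],[0,0,0],1],
    [[0,-5,-4],[0,0,0],1],
    [[0,-5.6,-4],[0,0,0],1],
    [[0,-5.6,-4],[0,0,0],1],
    [[0,-5.6,-4],[0,0,0],1],
    [[0,-5.6,-4],[0,0,0],1],
  ],
)

```text
clock: 6.0
tool_pos: [0.4441, 0.1717, 0.1031]
eef_rot: [0.032, 0.999, 0.001, 0.0]
contact_force: [0.7, 0.5, 0.0]
opening: 0.005
finger_force: 0.0
```

>>> carry_out(
  rows=[
    [[0,0,1],[0,0,0],1],
    [[0,0,2.5],[0,0,0],1],
    [[0,0,3.2],[0,0,0],1],
    [[0,0,3.5],[0,0,0],1],
    [[0,0,3.7],[0,0,0],1],
    [[0,0,3.85],[0,0,0],1],
    [[0,0,3.9],[0,0,0],1],
    [[0,0,3.9],[0,0,0],1],
    [[0,0,3.95],[0,0,0],1],
    [[0,0,3.95],[0,0,0],1],
  ],
)

```text
clock: 7.0
tool_pos: [0.4434, 0.1703, 0.0653]
eef_rot: [0.032, 0.999, 0.0, 0.0]
contact_force: [-4.4, 0.3, 17.6]
opening: 0.008
finger_force: 8.6
```

>>> carry_out(
  rows=[
    [[0,0,-1],[0,0,0],1],
    [[0,0,-3],[0,0,0],1],
    [[0,0,-6],[0,0,0],1],
    [[0,0,-9],[0,0,0],1],
    [[0,0,-11],[0,0,0],1],
    [[0,0,-12],[0,0,0],1],
    [[0,0,-12],[0,0,0],1],
    [[0,0,-12],[0,0,0],1],
    [[0,0,-12],[0,0,0],1],
  ],
)

```text
clock: 7.9
tool_pos: [0.4433, 0.1695, 0.1827]
eef_rot: [0.033, 0.999, -0.001, -0.001]
contact_force: [-1.5, -0.6, -0.5]
opening: 0.002
finger_force: 0.0
```

```bash
python3 - <<'E'
from plant import r
from h import *
s=r.snapshot("side");cv2.imwrite("pics/c.png",cv2.resize(s["image"][130:230,195:345,::-1],None,fx=5,fy=5))
st=r.get_state();print(st["tool_pos"],st["contact_force"])
E
```

```text
[0.44322321 0.16959849 0.18270672] [ 0.2336078  -0.1091504   0.10745985]
```

View pics/c.png

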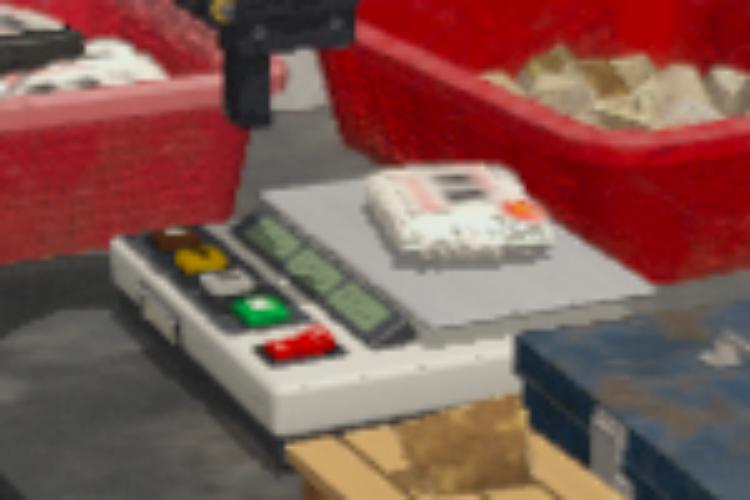

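The rocker at (300,343) is still on, the keys are up, the noodle pack is where it was, and the tool is clear.

```bash
python3 -c "
from plant import r
print(r.finish_job())"
```

```text
the job is handed in; nothing more can be done
None
```

Job handed in at about 8 s: I switched the scale on, pressed and released the white noodle key, then the green print key, each pushed to its stop; the last picture shows the rocker still on, the keys up and the noodles unmoved, but no verdict came back.

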